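# Make up the returns crate: stubbies in, odd bottles out

### The job

The red six-slot crate goes back to the shop with short stubby beer bottles only: take the PET bottle out of it and stand it upright in the low cardboard tray together with the tall long-neck beer bottle, and stand the two loose stubbies in the crate so that all six slots hold one. Leave the four stubbies already in the crate in their slots. Set each bottle down gently, right on the floor of its place: keep all of them upright, and do not drop one or knock one over.

Things in the scene. Friction and masses are not known exactly. Their poses are not given: they have to be found in the camera images.
- crate: Fixed red plastic crate, left or right, 247 mm (x) by 166 mm (y), 110 high. Six 77 mm square slots, centres x -81, 0, 81 and y -40.5, 40.5 mm; slot floor 4 mm up, walls and dividers 4 thick (4 mm rim lip outside), divider tops 88 mm up. Four slots hold stubbies, one the PET bottle, one is free but for a paper-thin mat that stays; which is which varies. Origin: centre of the underside, z up.
- tray: Low open cardboard tray, 196 mm along its x, 106 mm along its y, 45 mm high, walls and floor 3 mm thick, undivided and empty, fixed to the bench, on the other side from the crate. Room for two bottles side by side along x. Origin: centre of the underside, z up.
- pet_bottle: Green see-through PET bottle, empty, 58 mm in diameter, 190 mm tall, about 0.035 kg: shoulder from 120 to 158 mm, white screw cap of 30 mm diameter from 171 to 190 mm (grip it there; the neck just below is 27 mm). Stands in a slot of the crate at the start. Origin: centre of the underside, z up to the cap.
- longneck: Tall long-neck brown glass beer bottle, 56 mm in diameter, 200 mm tall, about 0.18 kg: straight body to 98 mm, long sloping shoulder, straight 27 mm neck from 152 mm to the open mouth at 200 mm (grip it there). Stands loose on the bench between crate and tray. Origin: centre of the underside, z up to the mouth.
- stubby_a: Short brown glass stubby beer bottle, 61 mm in diameter, 150 mm tall, about 0.17 kg: straight body to 84 mm, round shoulder, straight 27 mm neck from 116 mm to the open mouth at 150 mm (grip it there). Origin: centre of the underside; z up to the mouth. Stands loose on the bench at the start.
- stubby_b: Short brown glass stubby beer bottle, 61 mm in diameter, 150 mm tall, about 0.17 kg: straight body to 84 mm, round shoulder, straight 27 mm neck from 116 mm to the open mouth at 150 mm (grip it there). Origin: centre of the underside; z up to the mouth. Stands loose on the bench at the start.
- stubby_c: Short brown glass stubby beer bottle, 61 mm in diameter, 150 mm tall, about 0.17 kg: straight body to 84 mm, round shoulder, straight 27 mm neck from 116 mm to the open mouth at 150 mm (grip it there). Origin: centre of the underside; z up to the mouth. Stands in a slot of the crate at the start, where it belongs.
- stubby_d: Short brown glass stubby beer bottle, 61 mm in diameter, 150 mm tall, about 0.17 kg: straight body to 84 mm, round shoulder, straight 27 mm neck from 116 mm to the open mouth at 150 mm (grip it there). Origin: centre of the underside; z up to the mouth. Stands in a slot of the crate at the start, where it belongs.
- stubby_e: Short brown glass stubby beer bottle, 61 mm in diameter, 150 mm tall, about 0.17 kg: straight body to 84 mm, round shoulder, straight 27 mm neck from 116 mm to the open mouth at 150 mm (grip it there). Origin: centre of the underside; z up to the mouth. Stands in a slot of the crate at the start, where it belongs.
- stubby_f: Short brown glass stubby beer bottle, 61 mm in diameter, 150 mm tall, about 0.17 kg: straight body to 84 mm, round shoulder, straight 27 mm neck from 116 mm to the open mouth at 150 mm (grip it there). Origin: centre of the underside; z up to the mouth. Stands in a slot of the crate at the start, where it belongs.
Mind the look-alikes: they are no part of the job. Leave any blue look-alike of the pet_bottle alone.

How it is judged:
At the end, for the whole second after the job is handed in: All six stubbies stand upright (within 0.1 rad) on the floor of the crate (underside under 10 mm above the crate's), long-neck and PET bottle stand upright (within 0.1 rad) on the floor of the tray inside its walls; all bottles at rest and released (x of stubby_a in the frame of crate between -0.098 and 0.098 m and y of stubby_a in the frame of crate between -0.058 and 0.058 m and z of stubby_a in the frame of crate between -0.001 and 0.01 m and angle between each of stubby_a, stubby_b, stubby_c, stubby_d, stubby_e, stubby_f, longneck, pet_bottle's own z axis and vertical below 0.1 rad and linear speed of each of stubby_a, stubby_b, stubby_c, stubby_d, stubby_e, stubby_f, longneck, pet_bottle below 0.02 m/s and angular speed of each of stubby_a, stubby_b, stubby_c, stubby_d, stubby_e, stubby_f, longneck, pet_bottle below 0.2 rad/s and contact force between the fingers and stubby_a below 0.1 N and x of stubby_b in the frame of crate between -0.098 and 0.098 m and y of stubby_b in the frame of crate between -0.058 and 0.058 m and z of stubby_b in the frame of crate between -0.001 and 0.01 m and contact force between the fingers and stubby_b below 0.1 N and x of stubby_c in the frame of crate between -0.098 and 0.098 m and y of stubby_c in the frame of crate between -0.058 and 0.058 m and z of stubby_c in the frame of crate between -0.001 and 0.01 m and contact force between the fingers and stubby_c below 0.1 N and x of stubby_d in the frame of crate between -0.098 and 0.098 m and y of stubby_d in the frame of crate between -0.058 and 0.058 m and z of stubby_d in the frame of crate between -0.001 and 0.01 m and contact force between the fingers and stubby_d below 0.1 N and x of stubby_e in the frame of crate between -0.098 and 0.098 m and y of stubby_e in the frame of crate between -0.058 and 0.058 m and z of stubby_e in the frame of crate between -0.001 and 0.01 m and contact force between the fingers and stubby_e below 0.1 N and x of stubby_f in the frame of crate between -0.098 and 0.098 m and y of stubby_f in the frame of crate between -0.058 and 0.058 m and z of stubby_f in the frame of crate between -0.001 and 0.01 m and contact force between the fingers and stubby_f below 0.1 N and x of longneck in the frame of tray between -0.075 and 0.075 m and y of longneck in the frame of tray between -0.03 and 0.03 m and z of longneck in the frame of tray between -0.002 and 0.009 m and contact force between the fingers and longneck below 0.1 N and x of pet_bottle in the frame of tray between -0.075 and 0.075 m and y of pet_bottle in the frame of tray between -0.03 and 0.03 m and z of pet_bottle in the frame of tray between -0.002 and 0.009 m and contact force between the fingers and pet_bottle below 0.1 N); the robot touches nothing.
It fails at once if a bottle is dropped: it moves at over 0.7 m/s while not held (a fall of about 25 mm) ((linear speed of stubby_a above 0.7 m/s and contact force between the fingers and stubby_a below 0.2 N) or (linear speed of stubby_b above 0.7 m/s and contact force between the fingers and stubby_b below 0.2 N) or (linear speed of stubby_c above 0.7 m/s and contact force between the fingers and stubby_c below 0.2 N) or (linear speed of stubby_d above 0.7 m/s and contact force between the fingers and stubby_d below 0.2 N) or (linear speed of stubby_e above 0.7 m/s and contact force between the fingers and stubby_e below 0.2 N) or (linear speed of stubby_f above 0.7 m/s and contact force between the fingers and stubby_f below 0.2 N) or (linear speed of longneck above 0.7 m/s and contact force between the fingers and longneck below 0.2 N) or (linear speed of pet_bottle above 0.7 m/s and contact force between the fingers and pet_bottle below 0.2 N)).
It fails at once if a bottle is knocked over or laid down (tilted by more than 0.8 rad) (angle between any of stubby_a, stubby_b, stubby_c, stubby_d, stubby_e, stubby_f, longneck, pet_bottle's own z axis and vertical above 0.8 rad).
It fails at once if a stubby that already stood in the crate is lifted out (raised more than 50 mm) (z of any of stubby_c, stubby_d, stubby_e, stubby_f in the frame of crate above 0.054 m).
It also fails if it takes over 102 s, if anything falls off the work surface, if the arm or the gripper's body presses on something with over 40 N, if the wrist force passes 120 N, or if a joint passes its speed limit or range.

### The arm

A 6-joint arm with a two-finger parallel gripper is mounted at the origin on the work surface. World frame = base frame: x ahead of the robot, y to its left, z up, the work surface at z = 0. Lengths are in m, angles in rad, forces in N, time in s.
With the tool pointing down it reaches from about 0.375 to 0.9 m from the base axis. Payload 3.1 kg.
Tool frame: the origin (TCP) lies at the centre of the arm's flange, where the gripper is bolted on; the fingertips stand robot.tip_extent ahead of it and the grasp point (between the pads) lies 164 mm ahead of it (robot.tip_extent is the distance from the TCP to the fingertips, in m); z points along the fingers, y is the line along which they close (so a half turn about z gives the same grasp; the last joint's range is limited). The gripper opens to 87 mm and grips with 3 to 60 N. Pads are 19 mm wide; open, the fingers measure 117 mm over their backs; the gripper's body (75 mm by 190 mm) begins 51 mm behind the grasp point.
Start: joints at [1.099, 0.527, 1.433, -0, 1.181, -0.178], TCP at [0.18, 0.598, 0.405] pointing down, gripper open.
Joint ranges: [-3.08, 3.08], [-0.75, 2.2], [0.22, 2.44], [-1.43, 4.57], [0, 2.65], [-2.85, 2.85]. Speed limits (rad/s): [2.79, 2.79, 3.14, 3.14, 3.14, 3.14].

### API

Orientations are given as a unit quaternion [x, y, z, w].
In Python, from rig import get_obs, camera, hand_in, cut_out, robot gives the robot as it stands.
- The arm moves only by the tool step_arm, never from a script. Its argument "rows" is a list of rows, each a list of 6 numbers: the shift along the world's x, y, z in m, then the turn, a rotation vector about the world's x, y, z in degrees. A call has 1 to 12 rows; each row shifts and turns the commanded pose from where the row before left it; what a row does not reach is not made up. A row lasts 1/8 s, in which the tool goes at most 62.5 mm and 10.7 degrees, less where a joint would pass 70% of its speed; a pose out of reach is approached as far as the arm can. A call is refused whole if a number of a shift passes 0.0625 or a number of a turn 10.7, either way. A call with a gripper value outside its range is refused whole. "jaw" is the finger opening in m, from 0 to 0.087, set as the call begins (left out, the last holds). The fingers move at their own pace and stop on an object; "squeeze" is the grip in N (left out, the last holds). Time passes only in rows, so rows that do not move let the fingers close. It gives the time, the measured TCP pose, the force, the opening and the grip force at its end, in the units of the state.
- get_obs(): the state, without advancing time (a new reading comes with each control period).
- camera(name): name is "side" or "top" or "wrist"; returns a dict with "pixels" (420x560x3 uint8, blue, green, red), "depth" (420x560 float32, m along the optical axis (not along the pixel's ray), 0 where there is no reading), "fov_y" (degrees; the focal length in pixels is half the picture's height over the tangent of half this angle, whatever the lens; pixels are square), "cx", "cy" (the principal point, pixels), "extrinsics" (4x4, takes a point from camera to world coordinates); the wrist camera has in their place "mount" (4x4, takes a point from camera to tool coordinates, whose origin is the TCP and whose axes are the flange's). Camera axes: x right, y up, looking along -z (the intrinsics and any distortion apply to the point x, -y, -z); pixel columns grow to the right and rows downward; lengths in m; the calibration is good to about 2 mm. The wrist camera is an equidistant fisheye: a pixel r from the principal point sees the ray r / f radians off the axis. A picture is of the moment at which its call begins: read the wrist's pose just before it.
- hand_in(): hands the job in; it is judged then, once.
Trained networks look in the newest picture that a camera, given by its name, has taken for a name from the list of things; names that differ only in an ending like _2 or _b are one class to them, and where a whole thing is asked for, a point or a joint stands for the part that bears it (a point fixed in the world has none). Each returns a list of dicts, best first, with "confidence" (0 to 1); they miss things now and then, are a little off and sometimes report something else, mostly with a low value. They report only what shows in the picture. A call takes as long as a camera call. They do not tell look-alikes from the thing itself.
- cut_out(label, camera): "region" (420x560 bool, what is visible of it) and "extent" ([centre column, centre row, width, height] in pixels, round what is visible of it).
The state is a dict: "time": time; "q": joint angles; "joint_velocities": joint speeds; "joint_torque": joint torques, N m; "position": TCP position; "tool_rot": TCP orientation; "ft_force": force on the tool from outside, world axes, zero at the start; "moment": the same for the moment, N m; "grip_width": finger opening in m; "grip_force": force on a finger pad.
Only numpy, scipy, OpenCV 4.12 (cv2) and the standard library are available. Lean on these libraries where they do the work, as an engineer would, in place of code of your own. Each camera call takes 0.05 s, during which the arm holds its last target. There are 200 camera calls.

## Working session

There is one attempt and no reset: what is moved stays moved. The work goes in short steps, Python scripts to look and compute and a tool call to move; the robot and the scene stay as the last step left them, time stands still between calls to the robot, and variables do not carry over. Pictures are saved under pics/ and viewed, at most 14 in all, crops included, and the job is handed in when it is done.

Besides the shell and the picture viewer there is one more tool, called after "Emit:" as name(argument=value, ...) on one line, values as JSON. step_arm: Moves the arm, as the interface text tells. Its arguments: {"type":"object","properties":{"rows":{"type":"array"},"jaw":{"type":"number"},"squeeze":{"type":"number"}},"required":["rows"]}

```bash
mkdir -p pics
cat > h.py <<'E'
import numpy as np, cv2
from rig import get_obs, camera, hand_in, cut_out, robot
def world(c, uv, depth):
    f=c["pixels"].shape[0]/2/np.tan(np.radians(c["fov_y"])/2)
    u,v=np.asarray(uv,float).T
    p=np.stack([(u-c["cx"])/f*depth,-(v-c["cy"])/f*depth,-depth,np.ones_like(depth)])
    return (c["extrinsics"]@p)[:3].T
def cloud(c):
    v,u=np.mgrid[0:420,0:560]
    P=world(c,np.stack([u.ravel(),v.ravel()],1),c["depth"].ravel().astype(float)).reshape(420,560,3)
    P[c["depth"]==0]=np.nan
    return P
E
python3 - <<'E'
from h import *
print(robot.tip_extent, get_obs())
for n in("top","side"):
    c=camera(n); cv2.imwrite(f"pics/{n}0.png",c["pixels"]); np.savez(f"{n}0.npz",**c)
    print(n,c["fov_y"],c["cx"],c["cy"],c["extrinsics"].round(3).tolist(),[k for k in c])
    P=cloud(c)
    for l in("crate","tray","pet_bottle","longneck","stubby_a"):
        for d in cut_out(l,n):
            m=d["region"]; Q=P[m]; Q=Q[~np.isnan(Q[:,0])]
            if len(Q)==0: print(l,"nodepth");continue
            t=Q[Q[:,2]>np.percentile(Q[:,2],97)-.006]
            print(l,round(d["confidence"],2),np.round(d["extent"]),"top",np.median(t,0).round(3),"zmax",np.percentile(Q[:,2],99).round(3),"mean",Q.mean(0).round(3))
E
```

```text
0.1822 {'time': 0.0, 'q': array([ 1.09948264e+00,  5.28459727e-01,  1.43388764e+00,  5.25994988e-06,
        1.18139085e+00, -1.78485969e-01]), 'joint_velocities': array([ 9.73479561e-05, -1.33994246e-03,  6.92053555e-04,  1.06826409e-03,
        2.49988841e-04,  1.53012529e-03]), 'joint_torque': array([-1.66494910e-04, -4.40043712e+01, -1.76595855e+01,  6.34107040e-02,
        5.82159183e-02, -1.30673488e-04]), 'position': array([0.18021937, 0.598099  , 0.40377983]), 'tool_rot': array([ 1.45892213e-01,  9.89299910e-01, -1.01588005e-03, -3.44751459e-04]), 'ft_force': array([ 0.69810232, -0.19002576, -0.10893986]), 'moment': array([-0.01498568,  0.03332137,  0.01905016]), 'grip_force': 0.0, 'grip_width': 0.08739384311809012}
top 44.20796914127309 294.56535218217897 208.48772670696007 [[-0.005, 0.986, -0.164, 0.271], [-1.0, -0.003, 0.008, -0.001], [0.007, 0.164, 0.986, 1.309], [0.0, 0.0, 0.0, 1.0]] ['pixels', 'depth', 'fov_y', 'cx', 'cy', 'extrinsics']
crate 0.77 [407. 203.  92. 113.] top [ 0.486 -0.288  0.111] zmax 0.115 mean [ 0.496 -0.286  0.068]
crate 0.54 [313. 218.  28.  24.] top
[... 1794 characters left out ...]
tubby_a 0.94 [262. 219.  32.  70.] top [ 0.452 -0.056  0.15 ] zmax 0.151 mean [ 0.445 -0.066  0.081]
stubby_a 0.81 [305. 316.  40.  68.] top [ 0.409 -0.337  0.154] zmax 0.156 mean [ 0.404 -0.345  0.117]
stubby_a 0.77 [341. 178.  27.  59.] top [0.694 0.032 0.15 ] zmax 0.151 mean [0.688 0.022 0.074]
stubby_a 0.74 [383. 282.  36.  64.] top [ 0.568 -0.323  0.154] zmax 0.156 mean [ 0.561 -0.33   0.114]
stubby_a 0.63 [357. 248.  30.  46.] top [ 0.565 -0.242  0.154] zmax 0.156 mean [ 0.559 -0.25   0.115]
stubby_a 0.62 [346. 297.  34.  68.] top [ 0.493 -0.327  0.154] zmax 0.155 mean [ 0.487 -0.335  0.11 ]
stubby_a 0.33 [246. 169.  82.  50.] top [0.518 0.259 0.043] zmax 0.046 mean [0.522 0.271 0.022]
```

View pics/top0.png

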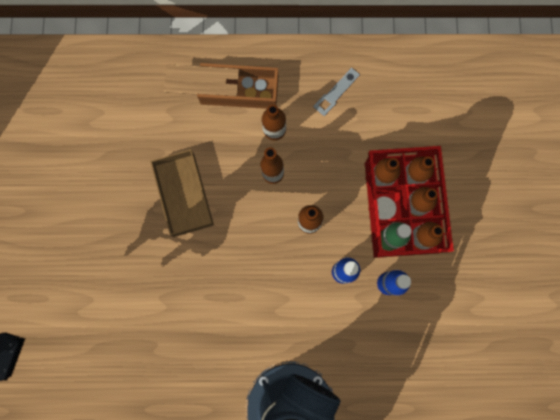

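View pics/side0.png

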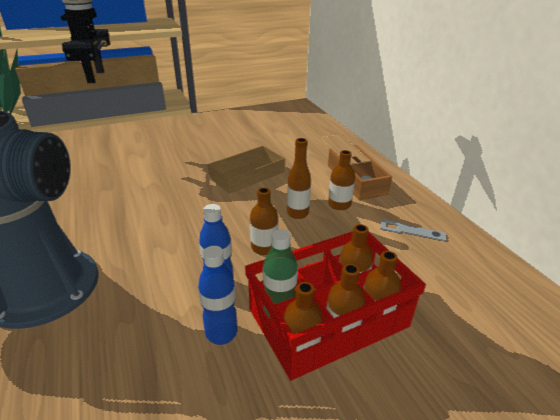

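Candidates for the PET in the top view are green at (397,236), in the crate, blue at (347,270) and blue at (395,283). I choose the green one. The loose stubbies are at (311,218) and (274,122), and the long-neck is at (271,167). The free slot, with its white mat, is at about (386,208). Next I'll refine the positions and take a close crop.

Run:
```python
from h import *
from scipy.optimize import least_squares
C={n:dict(np.load(f"{n}0.npz")) for n in("top","side")}
for n,c in C.items():
    P=cloud(c); 
    for l,x,y,h in(("pet",.405,-.248,.194),("longneck",.577,.041,.2),("sA",.453,-.05,.15),("sB",.696,.039,.15),("c1",.41,-.331,.154),("c2",.495,-.322,.154),("c3",.567,-.237,.154),("c4",.568,-.32,.154)):
        Q=P.reshape(-1,3); Q=Q[(np.hypot(Q[:,0]-x,Q[:,1]-y)<.025)&(abs(Q[:,2]-h)<.006)]
        r,s,_=cv2.minAreaRect((Q[:,:2]*1000).astype(np.float32))
        print(n,l,len(Q),"z",np.median(Q[:,2]).round(4),"rect c",np.round(r,1),np.round(s,1),"mid",((np.percentile(Q,4,0)+np.percentile(Q,96,0))/2*1000).round(1)[:2])
    b,g,r=[c["pixels"][...,i].astype(int) for i in range(3)]
    m=(r>90)&(g<50)&(b<60)&(P[...,2]>.1)&(P[...,2]<.118)&(P[...,1]<-.15)
    print(n,"crate",m.sum(),np.median(P[m][:,2]),cv2.minAreaRect((P[m][:,:2]*1000).astype(np.float32)))
    m=(P[...,2]>.036)&(P[...,2]<.052)&(abs(P[...,1]-.27)<.12)&(abs(P[...,0]-.52)<.14)
    print(n,"tray",m.sum(),np.median(P[m][:,2]),cv2.minAreaRect((P[m][:,:2]*1000).astype(np.float32)))
cv2.imwrite("pics/crop.png",cv2.resize(C["top"]["pixels"][100:310,225:465],None,fx=2.8,fy=2.8,interpolation=cv2.INTER_CUBIC))
```

```text
top pet 149 z 0.195 rect c [ 406.2 -247.3] [27.9 28.9] mid [ 406.4 -247.1]
top longneck 125 z 0.2006 rect c [579.1  43.5] [26.1 27.2] mid [578.9  44.4]
top sA 116 z 0.1501 rect c [453.8 -49. ] [25.6 27.2] mid [452.8 -48.7]
top sB 107 z 0.1505 rect c [697.3  39.9] [25.8 28.3] mid [697.1  40.7]
top c1 123 z 0.1537 rect c [ 410.9 -331.4] [26.5 25.7] mid [ 410.3 -331.2]
top c2 119 z 0.1545 rect c [ 495.1 -322.1] [26.4 26.1] mid [ 495.2 -321.5]
top c3 116 z 0.1545 rect c [ 566.7 -236.5] [26.2 25.7] mid [ 566.1 -235.8]
top c4 114 z 0.1541 rect c [ 569. -317.] [25.2 26.3] mid [ 569.4 -317.2]
top crate 1156 0.11044413216128768 ((490.5, -284.2769775390625), (256.31280517578125, 176.63658142089844), 3.862513303756714)
top tray 451 0.045131944161602044 ((524.4845581054688, 272.6732482910156), (197.2400665283203, 107.38783264160156), 16.803913116455078)
side pet 225 z 0.1941 rect c [ 406.2 -250.6] [28.7 28.6] mid [ 405.7 -250.8]
side longneck 78 z 0.1997 rect c [579.3  41.6] [25.9 26.1] mid [578.7  39.7]
side sA 111 z 0.15 rect c [453.5 -51.7] [27.1 26.6] mid [452.4 -52.3]
side sB 73 z 0.1497 rect c [697.5  37.5] [27.4 26.4] mid [696.9  35.9]
side c1 240 z 0.1543 rect c [ 410.1 -335.1] [26.6 27.3] mid [ 409.8 -335.3]
side c2 205 z 0.1542 rect c [ 494.4 -325.2] [25.9 26.2] mid [ 494.1 -326. ]
side c3 152 z 0.1541 rect c [ 566.2 -239.9] [26.4 26.8] mid [ 566.  -240.5]
side c4 186 z 0.1542 rect c [ 569.8 -321.3] [25.8 26. ] mid [ 569.2 -321.8]
side crate 2568 0.10932770660595567 ((489.2591247558594, -286.4798583984375), (255.68038940429688, 175.57168579101562), 3.886460781097412)
side tray 547 0.04172654750322069 ((524.815673828125, 270.1869812011719), (198.9182891845703, 112.5654296875), 16.442466735839844)
```

View pics/crop.png

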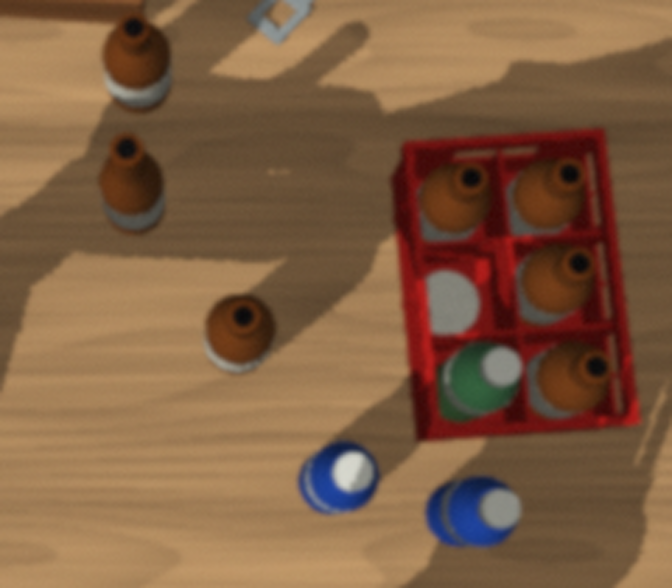

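The crop confirms the choice: the green PET with the white cap sits in the crate's near-left slot, at crop pixel (480,375). The free slot with the mat is at (450,300), and the blue look-alikes at (340,475) and (475,512) stay where they are. Measured tops are 194 mm for the PET, 200 mm for the long-neck and 150 mm for the stubbies, all as described. I move to the PET now.

Emit:
step_arm(rows=[[0.034,-0.0375,0.006,0,0,0],[0.034,-0.0375,0.006,0,0,0],[0.034,-0.0375,0.006,0,0,0],[0.034,-0.0375,0.006,0,0,0],[0.034,-0.0375,0.006,0,0,0],[0.034,-0.0375,0.006,0,0,0],[0.034,-0.0375,0.006,0,0,0],[0.034,-0.0375,0.006,0,0,0],[-0.004,-0.05,0,0,0,0],[-0.004,-0.05,0,0,0,0],[-0.004,-0.05,0,0,0,0],[-0.004,-0.05,0,0,0,0]], jaw=0.065, squeeze=15)

```text
time: 2.1
position: [0.4361, 0.0969, 0.453]
tool_rot: [0.146, 0.989, 0.0, 0.001]
ft_force: [0.7, 0.2, 0.5]
grip_width: 0.0649
grip_force: 0.0
```

Emit:
step_arm(rows=[[-0.004,-0.05,0,0,0,0],[-0.004,-0.05,0,0,0,0],[-0.004,-0.05,0,0,0,0],[-0.004,-0.05,0,0,0,0],[-0.004,-0.05,0,0,0,0],[-0.004,-0.05,0,0,0,0],[-0.004,-0.045,0,0,0,0],[0,0,0,0,0,0],[0,0,0,0,0,0]])

```text
time: 3.22
position: [0.4081, -0.2462, 0.4526]
tool_rot: [0.146, 0.989, 0.001, -0.0]
ft_force: [0.6, 0.0, -0.2]
grip_width: 0.0651
grip_force: 0.0
```

Run:
```python
from h import *
from scipy.spatial.transform import Rotation as R
o=get_obs(); c=camera("wrist"); cv2.imwrite("pics/w1.png",c["pixels"])
T=np.eye(4);T[:3,:3]=R.from_quat(o["tool_rot"]).as_matrix();T[:3,3]=o["position"]
print(o["position"].round(4),o["tool_rot"].round(4),c["mount"].round(3).tolist())
W=T@c["mount"]; f=210/np.tan(np.radians(c["fov_y"])/2)
v,u=np.mgrid[0:420,0:560].astype(float); a=u-c["cx"];b=v-c["cy"];r=np.hypot(a,b)+1e-9;t=r/f
z=c["depth"].astype(float)
p=np.stack([np.tan(t)*a/r*z,-np.tan(t)*b/r*z,-z,np.ones_like(z)],-1)
P=p@W.T; m=(np.hypot(P[...,0]-.406,P[...,1]+.25)<.025)&(abs(P[...,2]-.194)<.006)&(z>0)
print(m.sum(), np.median(P[m],0).round(4)); 
if m.sum()>4: print(cv2.minAreaRect((P[m][:,:2]*1000).astype(np.float32)))
```

```text
[ 0.4081 -0.2462  0.4526] [ 1.462e-01  9.893e-01  6.000e-04 -4.000e-04] [[-0.0, 0.967, 0.254, 0.07], [1.0, 0.0, 0.0, -0.001], [-0.0, 0.254, -0.967, 0.02], [0.0, 0.0, 0.0, 1.0]]
1176 [ 0.4039 -0.2488  0.1944  1.    ]
((404.55926513671875, -248.71932983398438), (29.14158821105957, 29.1588191986084), 72.40775299072266)
```

View pics/w1.png

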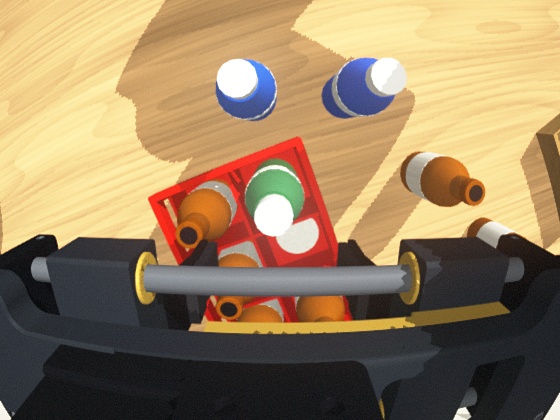

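The wrist view shows the green PET's cap at (272,212), the free mat slot at (298,237) and the blue bottles at (240,78) and (388,75). The cap measures (0.405, -0.249, 0.194), so I descend and grip.

Emit:
step_arm(rows=[[-0.0015,-0.0015,-0.02,0,0,0],[-0.0015,-0.0015,-0.03,0,0,0],[0,0,-0.025,0,0,0],[0,0,-0.018,0,0,0],[0,0,-0.01,0,0,0],[0,0,0,0,0,0],[0,0,0,0,0,0]])

```text
time: 4.15
position: [0.4057, -0.2495, 0.3504]
tool_rot: [0.146, 0.989, -0.0, 0.001]
ft_force: [0.0, 0.6, 0.1]
grip_width: 0.065
grip_force: 0.0
```

Emit:
step_arm(rows=[[0,0,0,0,0,0],[0,0,0,0,0,0],[0,0,0,0,0,0],[0,0,0,0,0,0],[0,0,0,0,0,0],[0,0,0,0,0,0]], jaw=0.0)

```text
time: 4.9
position: [0.4054, -0.2496, 0.3498]
tool_rot: [0.146, 0.989, 0.0, 0.0]
ft_force: [-0.2, 0.8, 1.0]
grip_width: 0.0294
grip_force: 15.0
```

Emit:
step_arm(rows=[[0,0,0.01,0,0,0],[0,0,0.025,0,0,0],[0,0,0.035,0,0,0],[0,0,0.035,0,0,0],[0,0,0.035,0,0,0],[0,0,0.025,0,0,0],[0,0,0.01,0,0,0],[0,0,0,0,0,0]])

```text
time: 5.9
position: [0.4052, -0.2495, 0.5251]
tool_rot: [0.146, 0.989, -0.0, 0.0]
ft_force: [0.2, 1.1, -0.9]
grip_width: 0.0297
grip_force: 15.0
```

Emit:
step_arm(rows=[[0.004,0.025,0,0,0,0],[0.007,0.046,0,0,0,0],[0.0075,0.05,0,0,0,0],[0.0075,0.05,0,0,0,0],[0.0075,0.05,0,0,0,0],[0.0075,0.05,0,0,0,0],[0.0075,0.05,0,0,0,0],[0.0075,0.05,0,0,0,0],[0.0075,0.05,0,0,0,0],[0.007,0.046,0,0,0,0],[0.004,0.025,0,0,0,0],[0.002,0.015,0,0,0,0]])

```text
time: 7.4
position: [0.4817, 0.2586, 0.523]
tool_rot: [0.145, 0.989, -0.001, -0.002]
ft_force: [-0.0, -0.3, -0.3]
grip_width: 0.0296
grip_force: 15.0
```

Emit:
step_arm(rows=[[0,0,-0.015,0,0,0],[0,0,-0.035,0,0,0],[0,0,-0.04,0,0,0],[0,0,-0.035,0,0,0],[0,0,-0.025,0,0,0],[0,0,-0.012,0,0,0],[0,0,-0.005,0,0,0],[0,0,0,0,0,0]])

```text
time: 8.4
position: [0.4821, 0.2571, 0.3581]
tool_rot: [0.146, 0.989, 0.0, 0.0]
ft_force: [-0.5, -0.6, -0.2]
grip_width: 0.0298
grip_force: 15.0
```

Run:
```python
from h import *
o=get_obs(); print(o["position"],o["ft_force"])
a=[camera(n)["pixels"] for n in("top","side")]
cv2.imwrite("pics/p1.png",np.hstack([cv2.resize(a[0][110:290,120:330],None,fx=2,fy=2),cv2.resize(a[1][90:270,190:370],None,fx=2,fy=2)]))
```

```text
[0.48206319 0.25711824 0.35805127] [-0.47640608 -0.57651603 -0.15204343]
```

View pics/p1.png

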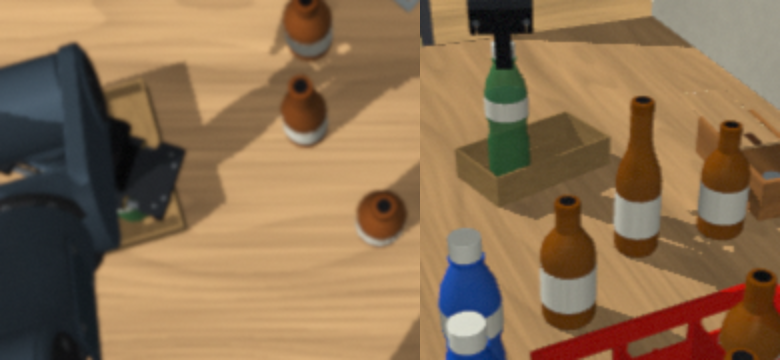

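The side crop shows the green PET hanging upright over the near half of the tray, at (508,150). I lower it the last 9 mm.

Emit:
step_arm(rows=[[0,0,-0.004,0,0,0],[0,0,-0.002,0,0,0],[0,0,-0.002,0,0,0],[0,0,-0.001,0,0,0],[0,0,0,0,0,0]])

```text
time: 9.12
position: [0.4819, 0.2574, 0.3488]
tool_rot: [0.146, 0.989, 0.0, 0.0]
ft_force: [0.4, -0.1, 0.5]
grip_width: 0.0289
grip_force: 15.0
```

Emit:
step_arm(rows=[[0,0,-0.001,0,0,0],[0,0,0,0,0,0],[0,0,0,0,0,0]])

```text
time: 9.5
position: [0.4822, 0.2575, 0.3487]
tool_rot: [0.146, 0.989, 0.0, 0.001]
ft_force: [-0.6, 0.5, 5.2]
grip_width: 0.0294
grip_force: 15.0
```

Emit:
step_arm(rows=[[0,0,0,0,0,0],[0,0,0,0,0,0],[0,0,0,0,0,0],[0,0,0,0,0,0],[0,0,0.015,0,0,0],[0,0,0.035,0,0,0],[0,0,0.032,0,0,0]], jaw=0.06)

```text
time: 10.38
position: [0.4819, 0.2574, 0.4316]
tool_rot: [0.146, 0.989, 0.0, 0.0]
ft_force: [0.9, -0.4, -0.2]
grip_width: 0.0601
grip_force: 0.0
```

Emit:
step_arm(rows=[[0.01,-0.022,0,0,0,0],[0.019,-0.043,0,0,0,0],[0.02,-0.044,0,0,0,0],[0.02,-0.044,0,0,0,0],[0.018,-0.04,0,0,0,0],[0.01,-0.022,0,0,0,0],[0,0,0,0,0,0],[0,0,0,0,0,0]])

```text
time: 11.38
position: [0.5782, 0.0435, 0.4298]
tool_rot: [0.146, 0.989, 0.0, -0.001]
ft_force: [0.4, 0.0, -0.1]
grip_width: 0.0599
grip_force: 0.0
```

```bash
cat >> h.py <<'E'
from scipy.spatial.transform import Rotation as R
def wcloud():
    o=get_obs(); c=camera("wrist")
    T=np.eye(4);T[:3,:3]=R.from_quat(o["tool_rot"]).as_matrix();T[:3,3]=o["position"]
    W=T@c["mount"]; f=210/np.tan(np.radians(c["fov_y"])/2)
    v,u=np.mgrid[0:420,0:560].astype(float); a=u-c["cx"];b=v-c["cy"];r=np.hypot(a,b)+1e-9;t=r/f
    z=c["depth"].astype(float)
    P=(np.stack([np.tan(t)*a/r*z,-np.tan(t)*b/r*z,-z,np.ones_like(z)],-1)@W.T)[...,:3]; P[z==0]=np.nan
    return o,c,P
def tops(P,*L):
    for x,y,h in L:
        m=(np.hypot(P[...,0]-x,P[...,1]-y)<.025)&(abs(P[...,2]-h)<.006)
        if m.sum()>4: print(m.sum(),np.median(P[m],0).round(4),cv2.minAreaRect((P[m][:,:2]*1000).astype(np.float32))[:2])
        else: print("none")
E
python3 - <<'E'
from h import *
o,c,P=wcloud(); print(o["position"])
tops(P,(.482,.257,.193),(.579,.0425,.2),(.4536,-.05,.15),(.697,.0387,.15))
s=camera("side"); tops(cloud(s),(.482,.257,.193)); cv2.imwrite("pics/p2.png",s["pixels"])
E
```

```text
[0.57820456 0.04346955 0.42982016]
856 [0.4816 0.2543 0.1932] ((481.0028381347656, 257.1514892578125), (29.0394287109375, 31.31024932861328))
1260 [0.5767 0.0434 0.2005] ((577.9112548828125, 42.8998908996582), (27.625694274902344, 27.305429458618164))
768 [ 0.4525 -0.0484  0.1503] ((451.4759216308594, -50.139976501464844), (27.70119285583496, 27.020309448242188))
196 [0.6859 0.042  0.1493] ((687.1607666015625, 41.61369323730469), (25.29938316345215, 9.423056602478027))
64 [0.482  0.2513 0.1928] ((482.8150939941406, 253.7395782470703), (28.24359130859375, 28.215017318725586))
```

View pics/p2.png

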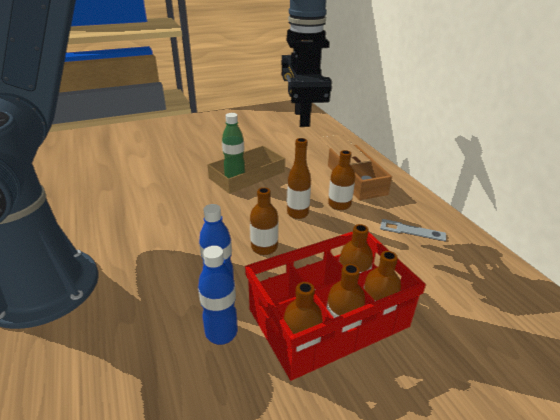

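The PET stands upright in the near half of the tray, at (233,148). The jaws are centred over the long-neck at (300,178), so I descend and grip.

Emit:
step_arm(rows=[[0,0,-0.018,0,0,0],[0,0,-0.03,0,0,0],[0,0,-0.025,0,0,0],[0,0,-0.013,0,0,0],[0,0,0,0,0,0],[0,0,0,0,0,0]])

```text
time: 12.22
position: [0.5792, 0.0427, 0.3447]
tool_rot: [0.146, 0.989, 0.0, 0.001]
ft_force: [-0.6, -0.7, 0.1]
grip_width: 0.0601
grip_force: 0.0
```

Emit:
step_arm(rows=[[0,0,0,0,0,0],[0,0,0,0,0,0],[0,0,0,0,0,0],[0,0,0,0,0,0],[0,0,0,0,0,0],[0,0,0,0,0,0]], jaw=0.0, squeeze=25)

```text
time: 12.98
position: [0.579, 0.0425, 0.3439]
tool_rot: [0.146, 0.989, 0.0, 0.0]
ft_force: [-0.7, 0.9, 0.3]
grip_width: 0.0263
grip_force: 25.0
```

Emit:
step_arm(rows=[[0,0,0.01,0,0,0],[0,0,0.03,0,0,0],[0,0,0.035,0,0,0],[0,0,0.025,0,0,0],[-0.001,0.02,0,0,0,0],[-0.002,0.045,0,0,0,0],[-0.002,0.05,0,0,0,0],[-0.002,0.05,0,0,0,0],[-0.002,0.045,0,0,0,0],[-0.001,0.022,0,0,0,0],[-0.001,0.0098,0,0,0,0],[0,0,0,0,0,0]])

```text
time: 14.48
position: [0.5677, 0.2841, 0.4431]
tool_rot: [0.146, 0.989, -0.001, -0.0]
ft_force: [0.2, -0.3, -0.7]
grip_width: 0.0262
grip_force: 25.0
```

Emit:
step_arm(rows=[[0,0,-0.012,0,0,0],[0,0,-0.027,0,0,0],[0,0,-0.027,0,0,0],[0,0,-0.016,0,0,0],[0,0,-0.008,0,0,0],[0,0,-0.003,0,0,0],[0,0,-0.002,0,0,0],[0,0,-0.001,0,0,0],[0,0,0,0,0,0]])

```text
time: 15.6
position: [0.5679, 0.2843, 0.3482]
tool_rot: [0.146, 0.989, 0.0, 0.0]
ft_force: [-1.2, -0.1, -2.2]
grip_width: 0.0263
grip_force: 25.0
```

Emit:
step_arm(rows=[[0,0,-0.001,0,0,0],[0,0,0,0,0,0],[0,0,0,0,0,0]])

```text
time: 15.98
position: [0.5679, 0.2842, 0.3469]
tool_rot: [0.146, 0.989, 0.0, 0.0]
ft_force: [-0.3, 0.9, -2.0]
grip_width: 0.0264
grip_force: 25.0
```

Emit:
step_arm(rows=[[0,0,-0.001,0,0,0],[0,0,0,0,0,0],[0,0,0,0,0,0]])

```text
time: 16.35
position: [0.5681, 0.2843, 0.3468]
tool_rot: [0.146, 0.989, 0.0, 0.001]
ft_force: [-0.9, 0.2, 5.8]
grip_width: 0.0264
grip_force: 25.0
```

Emit:
step_arm(rows=[[0,0,0,0,0,0],[0,0,0,0,0,0],[0,0,0,0,0,0],[0,0,0,0,0,0],[0,0,0.015,0,0,0],[0,0,0.035,0,0,0],[0,0,0.034,0,0,0]], jaw=0.06)

```text
time: 17.23
position: [0.5679, 0.2842, 0.4316]
tool_rot: [0.146, 0.989, 0.0, 0.0]
ft_force: [0.8, -0.2, 0.5]
grip_width: 0.0598
grip_force: 0.0
```

Emit:
step_arm(rows=[[-0.008,-0.024,0,0,0,0],[-0.017,-0.05,0,0,0,0],[-0.018,-0.052,0,0,0,0],[-0.018,-0.052,0,0,0,0],[-0.018,-0.052,0,0,0,0],[-0.018,-0.05,0,0,0,0],[-0.012,-0.036,0,0,0,0],[-0.006,-0.018,0,0,0,0],[0,0,0,0,0,0],[0,0,0,0,0,0]])

```text
time: 18.48
position: [0.453, -0.0494, 0.4303]
tool_rot: [0.146, 0.989, 0.0, 0.001]
ft_force: [0.4, 0.0, -0.2]
grip_width: 0.0601
grip_force: 0.0
```

Run:
```python
from h import *
o,c,P=wcloud(); print(o["position"])
tops(P,(.453,-.05,.15))
s=camera("side"); tops(cloud(s),(.482,.257,.193),(.568,.284,.203)); cv2.imwrite("pics/p3.png",s["pixels"])
```

```text
[ 0.45303862 -0.04935329  0.43030727]
859 [ 0.4506 -0.0498  0.1505] ((451.1593017578125, -50.188323974609375), (26.857192993164062, 27.02377700805664))
67 [0.4809 0.2515 0.1925] ((482.1816711425781, 255.79934692382812), (27.49542808532715, 31.762409210205078))
none
```

View pics/p3.png

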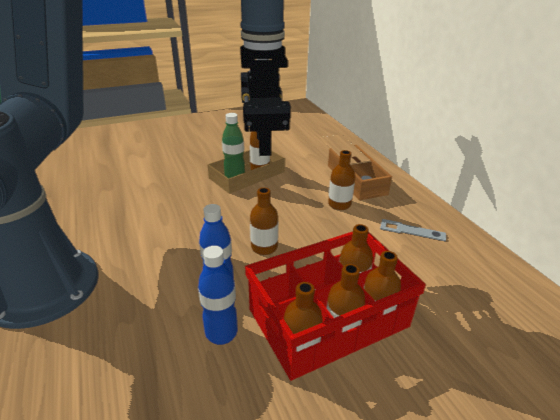

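The long-neck stands beside the PET in the tray, at (260,148), partly hidden by the gripper. The loose stubby at (264,222) is under the jaws, so I pick it.

Emit:
step_arm(rows=[[-0.001,-0.001,-0.02,0,0,0],[0,0,-0.035,0,0,0],[0,0,-0.035,0,0,0],[0,0,-0.023,0,0,0],[0,0,-0.012,0,0,0],[0,0,0,0,0,0],[0,0,0,0,0,0]])

```text
time: 19.45
position: [0.4523, -0.0507, 0.3055]
tool_rot: [0.146, 0.989, -0.0, 0.001]
ft_force: [0.4, 0.1, 0.7]
grip_width: 0.0602
grip_force: 0.0
```

Emit:
step_arm(rows=[[0,0,0,0,0,0],[0,0,0,0,0,0],[0,0,0,0,0,0],[0,0,0,0,0,0],[0,0,0,0,0,0],[0,0,0,0,0,0]], jaw=0.0)

```text
time: 20.2
position: [0.4519, -0.0508, 0.3048]
tool_rot: [0.146, 0.989, -0.0, 0.0]
ft_force: [0.4, -0.3, 0.9]
grip_width: 0.0266
grip_force: 25.0
```

Emit:
step_arm(rows=[[0,0,0.01,0,0,0],[0,0,0.03,0,0,0],[0,0,0.04,0,0,0],[0,0,0.04,0,0,0],[0,0,0.03,0,0,0],[-0.0035,-0.015,0.01,0,0,0],[-0.009,-0.04,0,0,0,0],[-0.0105,-0.046,0,0,0,0],[-0.0105,-0.046,0,0,0,0],[-0.008,-0.035,0,0,0,0],[-0.004,-0.0177,0,0,0,0],[0,0,0,0,0,0]])

```text
time: 21.7
position: [0.4059, -0.2514, 0.464]
tool_rot: [0.147, 0.989, 0.001, -0.001]
ft_force: [-0.3, -0.5, -2.1]
grip_width: 0.0266
grip_force: 25.0
```

Run:
```python
from h import *
o=get_obs(); print(o["position"])
s=camera("side"); t=camera("top")
tops(cloud(t),(.482,.257,.193),(.568,.284,.203)); tops(cloud(s),(.482,.257,.193),(.568,.284,.203))
o,c,P=wcloud()
cv2.imwrite("pics/p4.png",np.hstack([cv2.resize(s["pixels"][150:400,190:440],(400,400)),cv2.resize(c["pixels"],(400,300))[:,:].copy() if 0 else cv2.copyMakeBorder(cv2.resize(c["pixels"],(400,300)),0,100,0,0,0)]))
```

```text
[ 0.4058536  -0.25137902  0.46403401]
146 [0.4823 0.2578 0.1939] ((483.0330810546875, 258.6601867675781), (29.390424728393555, 27.649620056152344))
129 [0.568  0.2845 0.2037] ((568.23388671875, 284.2424621582031), (25.702030181884766, 26.37936782836914))
65 [0.4814 0.2521 0.1925] ((483.2470703125, 255.40480041503906), (29.660791397094727, 28.127782821655273))
none
```

View pics/p4.png

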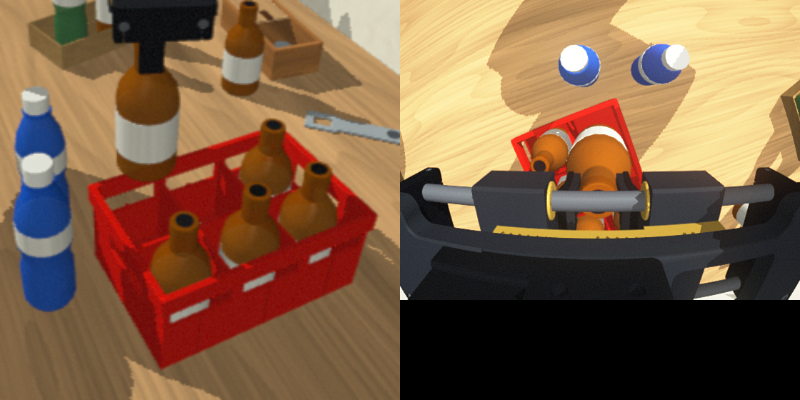

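The stubby hangs upright over the emptied near-left slot, and the tray pair stands at the right heights (194 and 204 mm). I lower it now.

Emit:
step_arm(rows=[[0,0,-0.01,0,0,0],[0,0,-0.025,0,0,0],[0,0,-0.025,0,0,0],[0,0,-0.02,0,0,0],[0,0,0,0,0,0]])

```text
time: 22.48
position: [0.4061, -0.2493, 0.3831]
tool_rot: [0.145, 0.989, 0.001, -0.002]
ft_force: [-1.2, 0.6, -1.4]
grip_width: 0.0265
grip_force: 25.0
```

Emit:
step_arm(rows=[[0,0,-0.015,0,0,0],[0,0,-0.02,0,0,0],[0,0,-0.018,0,0,0],[0,0,-0.012,0,0,0],[0,0,-0.005,0,0,0],[0,0,-0.003,0,0,0],[0,0,0,0,0,0],[0,0,0,0,0,0]])

```text
time: 23.48
position: [0.4065, -0.2506, 0.3121]
tool_rot: [0.146, 0.989, -0.0, 0.0]
ft_force: [-0.1, 0.5, -1.4]
grip_width: 0.0266
grip_force: 25.0
```

Emit:
step_arm(rows=[[0,0,-0.0015,0,0,0],[0,0,-0.001,0,0,0],[0,0,-0.001,0,0,0],[0,0,0,0,0,0],[0,0,0,0,0,0]])

```text
time: 24.1
position: [0.4065, -0.2505, 0.3087]
tool_rot: [0.146, 0.989, -0.0, 0.0]
ft_force: [-0.4, 1.9, 5.0]
grip_width: 0.0264
grip_force: 25.0
```

Emit:
step_arm(rows=[[0,0,0,0,0,0],[0,0,0,0,0,0],[0,0,0,0,0,0],[0,0,0,0,0,0],[0,0,0.012,0,0,0],[0,0,0.03,0,0,0],[0,0,0.04,0,0,0],[0,0,0.04,0,0,0]], jaw=0.052)

```text
time: 25.1
position: [0.4062, -0.2503, 0.4322]
tool_rot: [0.146, 0.989, -0.0, 0.0]
ft_force: [-0.6, -1.4, 0.5]
grip_width: 0.0523
grip_force: 0.0
```

Emit:
step_arm(rows=[[0.02,0.02,0,0,0,0],[0.036,0.036,0,0,0,0],[0.038,0.038,0,0,0,0],[0.038,0.038,0,0,0,0],[0.038,0.038,0,0,0,0],[0.038,0.038,0,0,0,0],[0.036,0.036,0,0,0,0],[0.028,0.028,0,0,0,0],[0.0185,0.0175,0,0,0,0],[0,0,0,0,0,0],[0,0,0,0,0,0]])

```text
time: 26.48
position: [0.6962, 0.0386, 0.4305]
tool_rot: [0.146, 0.989, -0.0, -0.0]
ft_force: [0.5, 0.4, -0.1]
grip_width: 0.0521
grip_force: 0.0
```

Run:
```python
from h import *
o,c,P=wcloud(); print(o["position"])
tops(P,(.697,.039,.15))
s=camera("side"); tops(cloud(s),(.4065,-.25,.154)); 
t=camera("top"); tops(cloud(t),(.4065,-.25,.154)); cv2.imwrite("pics/p5.png",s["pixels"])
```

```text
[0.69622006 0.03858468 0.43049154]
856 [0.6955 0.0393 0.1506] ((696.4686889648438, 39.37252426147461), (26.9223690032959, 27.177940368652344))
186 [ 0.4065 -0.2542  0.1542] ((407.5738525390625, -251.35305786132812), (26.399261474609375, 26.485780715942383))
119 [ 0.4078 -0.2482  0.1544] ((407.0386047363281, -248.72593688964844), (24.851625442504883, 25.943105697631836))
```

View pics/p5.png

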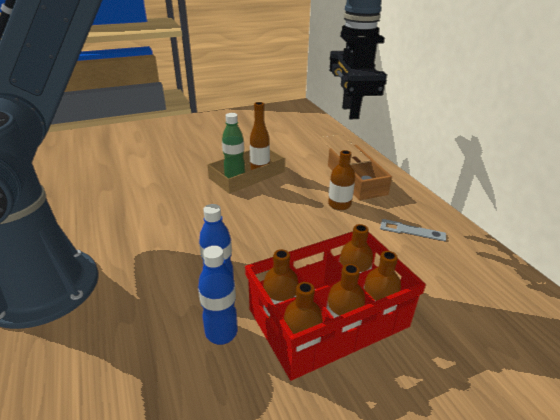

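Five stubbies now stand in the crate with tops at 154 mm, and both tray bottles are upright. Before descending I check the height of the caddy beside the last stubby.

Run:
```python
from h import *
for n in("top","side"):
    P=cloud(dict(np.load(n+"0.npz"))).reshape(-1,3)
    m=(P[:,0]>.6)&(P[:,0]<.85)&(P[:,1]>-.08)&(P[:,1]<.25)&(P[:,2]>.02)&(np.hypot(P[:,0]-.697,P[:,1]-.039)>.04)&(np.hypot(P[:,0]-.579,P[:,1]-.042)>.04)
    Q=P[m];print(n,len(Q),Q.min(0),Q.max(0),np.percentile(Q[:,2],98))
```

```text
top 2389 [0.60017964 0.03171632 0.02000899] [0.8499431  0.24989905 0.06674149] 0.06293983711674568
side 1388 [0.60105246 0.02648346 0.0200987 ] [0.84991085 0.24977431 0.06126549] 0.05941147355718282
```

Emit:
step_arm(rows=[[0,0.0005,-0.02,0,0,0],[0,0,-0.03,0,0,0],[0,0,-0.01,0,0,0],[0,0,0,0,0,0]])

```text
time: 27.12
position: [0.6966, 0.039, 0.3698]
tool_rot: [0.146, 0.989, -0.0, -0.001]
ft_force: [-0.5, 0.1, 1.2]
grip_width: 0.0521
grip_force: 0.0
```

The caddy is at most 67 mm tall, well below the gripper. I continue down to 0.305.

Emit:
step_arm(rows=[[0,0,-0.025,0,0,0],[0,0,-0.025,0,0,0],[0,0,-0.015,0,0,0],[0,0,0,0,0,0],[0,0,0,0,0,0]])

```text
time: 27.75
position: [0.6974, 0.0394, 0.3066]
tool_rot: [0.146, 0.989, 0.0, 0.001]
ft_force: [0.3, -0.8, -0.2]
grip_width: 0.0521
grip_force: 0.0
```

Emit:
step_arm(rows=[[0,0,0,0,0,0],[0,0,0,0,0,0],[0,0,0,0,0,0],[0,0,0,0,0,0],[0,0,0,0,0,0],[0,0,0,0,0,0]], jaw=0.0)

```text
time: 28.5
position: [0.697, 0.0396, 0.3055]
tool_rot: [0.146, 0.989, 0.0, 0.0]
ft_force: [0.5, 0.6, 2.1]
grip_width: 0.0268
grip_force: 25.0
```

Emit:
step_arm(rows=[[0,0,0.01,0,0,0],[0,0,0.03,0,0,0],[0,0,0.045,0,0,0],[0,0,0.045,0,0,0],[0,0,0.03,0,0,0],[0,0,0.015,0,0,0]])

```text
time: 29.25
position: [0.6968, 0.0394, 0.4827]
tool_rot: [0.146, 0.989, -0.0, 0.002]
ft_force: [-0.3, -0.0, -1.8]
grip_width: 0.0265
grip_force: 25.0
```

Emit:
step_arm(rows=[[-0.0135,-0.0186,0,0,0,0],[-0.028,-0.038,0,0,0,0],[-0.03,-0.041,0,0,0,0],[-0.03,-0.041,0,0,0,0],[-0.03,-0.041,0,0,0,0],[-0.03,-0.04,0,0,0,0],[-0.025,-0.034,0,0,0,0],[-0.015,-0.02,0,0,0,0],[-0.008,-0.011,0,0,0,0],[0,0,0,0,0,0],[0,0,0,0,0,0]])

```text
time: 30.62
position: [0.4878, -0.2444, 0.48]
tool_rot: [0.145, 0.989, 0.0, -0.0]
ft_force: [0.8, -0.2, -1.7]
grip_width: 0.0265
grip_force: 25.0
```

Run:
```python
from h import *
print(get_obs()["position"])
s=camera("side"); cv2.imwrite("pics/p6.png",cv2.resize(s["pixels"][150:380,220:440],None,fx=2,fy=2))
```

```text
[ 0.48778637 -0.24441727  0.48002911]
```

View pics/p6.png

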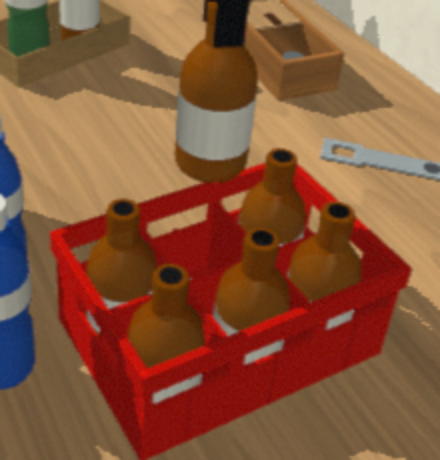

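The stubby hangs upright over the last free slot, between its neighbours. I lower it.

Emit:
step_arm(rows=[[0,0,-0.015,0,0,0],[0,0,-0.03,0,0,0],[0,0,-0.03,0,0,0],[0,0,-0.02,0,0,0],[0,0,0,0,0,0]])

```text
time: 31.3
position: [0.487, -0.2441, 0.3828]
tool_rot: [0.146, 0.989, 0.001, -0.002]
ft_force: [-0.1, -0.1, -1.1]
grip_width: 0.0265
grip_force: 25.0
```

Emit:
step_arm(rows=[[0,0,-0.015,0,0,0],[0,0,-0.02,0,0,0],[0,0,-0.018,0,0,0],[0,0,-0.012,0,0,0],[0,0,-0.005,0,0,0],[0,0,-0.002,0,0,0],[0,0,0,0,0,0],[0,0,0,0,0,0]])

```text
time: 32.3
position: [0.4875, -0.2452, 0.3138]
tool_rot: [0.146, 0.989, -0.0, 0.0]
ft_force: [-0.1, -0.4, -1.9]
grip_width: 0.0261
grip_force: 25.0
```

Emit:
step_arm(rows=[[0,0,-0.002,0,0,0],[0,0,-0.001,0,0,0],[0,0,-0.001,0,0,0],[0,0,0,0,0,0],[0,0,0,0,0,0]])

```text
time: 32.92
position: [0.4874, -0.2451, 0.3095]
tool_rot: [0.146, 0.989, -0.0, 0.0]
ft_force: [-0.3, 0.6, 1.8]
grip_width: 0.0261
grip_force: 25.0
```

Emit:
step_arm(rows=[[0,0,-0.0005,0,0,0],[0,0,0,0,0,0],[0,0,0,0,0,0]])

```text
time: 33.3
position: [0.4875, -0.2451, 0.3095]
tool_rot: [0.146, 0.989, -0.0, 0.0]
ft_force: [-0.6, 1.1, 4.6]
grip_width: 0.0268
grip_force: 25.0
```

Emit:
step_arm(rows=[[0,0,0,0,0,0],[0,0,0,0,0,0],[0,0,0,0,0,0],[0,0,0,0,0,0],[0,0,0.012,0,0,0],[0,0,0.03,0,0,0],[0,0,0.04,0,0,0],[0,0,0.04,0,0,0],[0.01,0.03,0.03,0,0,0],[0.01,0.05,0.02,0,0,0],[0.01,0.05,0,0,0,0],[0.01,0.05,0,0,0,0]], jaw=0.05)

```text
time: 34.8
position: [0.5273, -0.0636, 0.4822]
tool_rot: [0.146, 0.989, -0.0, 0.001]
ft_force: [0.3, 0.5, -0.0]
grip_width: 0.0502
grip_force: 0.0
```

Run:
```python
from h import *
print(get_obs()["time"])
s=camera("side"); t=camera("top")
for c in(s,t): tops(cloud(c),(.482,.257,.193),(.568,.284,.203),(.4065,-.25,.154),(.4875,-.245,.154),(.41,-.333,.154),(.495,-.324,.154),(.566,-.238,.154),(.569,-.319,.154)); print()
cv2.imwrite("pics/p7.png",s["pixels"])
```

```text
34.8
63 [0.4816 0.2511 0.1926] ((482.6654052734375, 255.01065063476562), (28.055870056152344, 28.890125274658203))
49 [0.5661 0.2785 0.2025] ((568.4638671875, 281.3326721191406), (24.1690673828125, 26.671899795532227))
184 [ 0.4064 -0.2542  0.154 ] ((408.1774597167969, -251.8829345703125), (27.825254440307617, 26.662757873535156))
170 [ 0.4863 -0.2501  0.1541] ((487.5541076660156, -246.7126007080078), (27.557310104370117, 28.17801284790039))
242 [ 0.4093 -0.337   0.1541] ((410.0384216308594, -335.064453125), (27.272069931030273, 25.7091064453125))
207 [ 0.4938 -0.3272  0.154 ] ((494.5162353515625, -325.09619140625), (27.279939651489258, 26.165693283081055))
147 [ 0.5651 -0.2422  0.1541] ((566.4255981445312, -239.45956420898438), (27.676721572875977, 25.57305335998535))
186 [ 0.5675 -0.3231  0.1541] ((569.4193115234375, -320.8230285644531), (27.386980056762695, 25.7419376373291))

148 [0.4822 0.2578 0.194 ] ((482.1921691894531, 258.74603271484375), (27.411922454833984, 29.463354110717773))
128 [0.5676 0.2844 0.2039] ((568.411376953125, 284.4263916015625), (27.322315216064453, 26.37189483642578))
123 [ 0.4059 -0.2475  0.1542] ((407.08465576171875, -248.24876403808594), (26.147228240966797, 25.45394515991211))
115 [ 0.4883 -0.2434  0.1541] ((488.299072265625, -244.38734436035156), (26.321929931640625, 25.930044174194336))
122 [ 0.41   -0.3307  0.1543] ((410.8990173339844, -331.5565185546875), (26.55925178527832, 26.52271842956543))
114 [ 0.4948 -0.3217  0.1547] ((494.6525573730469, -322.1683349609375), (25.59662628173828, 26.096744537353516))
114 [ 0.5664 -0.2356  0.1544] ((566.4569702148438, -236.78746032714844), (26.209890365600586, 26.481874465942383))
116 [ 0.5694 -0.3167  0.1541] ((569.2636108398438, -317.3548583984375), (25.52009391784668, 27.470821380615234))
```

View pics/p7.png

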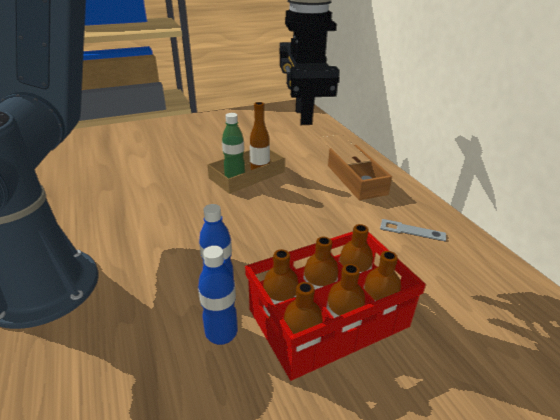

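All six stubbies stand in the crate, at (281,275) to (388,275), and the PET (233,148) and long-neck (260,140) stand upright in the tray. The gripper is clear of everything, so I hand the job in.

```bash
python3 -c "
from h import *
print(hand_in())"
```

```text
the job is handed in; nothing more can be done
None
```

The job is handed in: all six stubbies stand in the crate, the PET and long-neck stand upright in the tray, and the final camera check showed every bottle at the expected height; the verdict was not reported back.

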